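# Slide the mug against the hot-water dispenser's paddle and hold it

## Robot

A 6-joint arm with a two-finger parallel gripper is mounted at the origin on a cart in front of the work surface, level with it; the furniture and walls round the work are solid. World frame = base frame: x ahead of the robot, y to its left, z up, the work surface at z = 0. Lengths are in mm, angles in rad, forces in N, time in s.
With the tool pointing down it reaches from about 250 to 775 mm from the base axis. Payload 4 kg.
Tool frame: the origin (TCP) lies midway between the tips of the shut fingers; the grasp point (between the pads) lies 19 mm behind it; z points along the fingers, y is the line along which they close (so a half turn about z gives the same grasp; the last joint's range is limited). The gripper opens to 94 mm and grips with 3 to 60 N. Pads are 16 mm wide; open, the fingers measure 119 mm over their backs; the gripper's body (75 mm by 177 mm) begins 78 mm behind the grasp point.
Start: joints at [1.016, 0.087, 1.371, -0, 1.684, -0.103], TCP at [240.134, 494.829, 205.506] pointing down, gripper open.
Joint ranges: [-3.1, 3.1], [-0.76, 2.03], [0.27, 2.55], [-1.08, 4.22], [0.17, 2.65], [-2.57, 2.57]. Speed limits (rad/s): [2.79, 2.79, 3.14, 3.14, 3.14, 3.14].

## Interface

Orientations are given as [roll, pitch, yaw] about the fixed x, y, z axes, in that order (R = Rz(yaw) Ry(pitch) Rx(roll)).
In Python, from bench import manip, vision, job gives the robot as it stands.
- The arm moves only by the shell command python3 -m handwheel 'ROWS' [FORCE]. ROWS is JSON, a list that holds one entry, the list of rows, each a list of 7 numbers: the finger opening in cm, from 0 to 9.4, then the shift along the world's x, y, z in cm, then the turn, a rotation vector about the world's x, y, z in rad. A call has 1 to 10 rows; each row shifts and turns the commanded pose from where the row before left it; what a row does not reach is not made up. A row lasts 1/8 s, in which the tool goes at most 62.5 mm and 10.7 degrees, less where a joint would pass 70% of its speed; a pose out of reach is approached as far as the arm can. A call is refused whole if a number of a shift passes 6.25 or a number of a turn 0.188, either way. A call with a gripper value outside its range is refused whole. The fingers move at their own pace and stop on an object; FORCE is the grip in N (left out, the last holds). Time passes only in rows, so rows that do not move let the fingers close. It gives the time, the measured TCP pose, the force, the opening and the grip force at its end, in the units of the state.
- manip.sense(): the state, without advancing time (a new reading comes with each control period).
- vision.capture(name): name is "scene" or "top" or "wrist"; returns a dict with "color" (384x512x3 uint8, blue, green, red), "intrinsics" (3x3 intrinsics, pixels), "camera_from_world" (4x4, takes a point from world to camera coordinates). Camera axes: x right, y up, looking along -z (the intrinsics and any distortion apply to the point x, -y, -z); pixel columns grow to the right and rows downward; lengths in mm; the calibration is good to about 2 mm. A picture is of the moment at which its call begins. There is no depth.
- job.close_job(): hands the job in; it is judged then, once.
Trained networks look in a picture, given as the dict that the camera call returned (one of the last four; its "shot" number tells which), for a name from the list of things; names that differ only in an ending like _2 or _b are one class to them, and where a whole thing is asked for, a point or a joint stands for the part that bears it (a point fixed in the world has none). Each returns a list of dicts, best first, with "conf" (0 to 1); they miss things now and then, are a little off and sometimes report something else, mostly with a low value. They report only what shows in the picture. A call takes as long as a camera call. They do not tell look-alikes from the thing itself.
- vision.masks_of(picture, query): "pixels" (384x512 bool, what is visible of it) and "xy" ([column, row] in pixels, amid what is visible of it).
The state is a dict: "time": time; "qpos": joint angles; "joint_vel": joint speeds; "tau": joint torques, N m; "tool_pos": TCP position; "tcp_rot": TCP orientation; "wrist_force": force on the tool from outside, world axes, zero at the start; "moment": the same for the moment, N m; "opening": opening from 0.0 (shut) to 1.0 (fully open); "grip_force": force on a finger pad.
Only numpy, scipy, OpenCV 4.12 (cv2) and the standard library are available. Lean on these libraries where they do the work, as an engineer would, in place of code of your own. Each camera call takes 0.05 s, during which the arm holds its last target. There are 200 camera calls.

## Task

Try out the hot-water dispenser, its tank still empty, with the white mug that stands by itself in the middle of the worktop: first push the child-lock slide on top of the dispenser fully back to unlocked, then slide the mug along the worktop into the bay between the two steel rails, under the spout, until the mug presses the paddle well in. Only push with the fingers: do not grip, lift, tip or ram the mug, and leave the other things where they stand. Finish while still holding: the hand stays pressed against the mug, clear of the dispenser itself, so that the mug keeps the paddle in.

Things in the scene. Friction and masses are not known exactly. Their poses are not given: they have to be found in the camera images.
- dispenser: White hot-water dispenser with a clear tank at its back, fixed on the worktop, dry: no water runs. Origin on the worktop; +x points from its open front to its back (a mug goes in along +x), z up. Column 118 mm wide, front face at x = 12 mm; tank behind it to x = 136 mm, 208 mm high. Head over the bay: x = -42 to 70 mm, 118 mm wide, underside z = 120 mm, top z = 175 mm.
- spout (a point): Lower end of the dispenser's steel spout, 12 mm thick, under the head: x = -34 mm, y = 0, z = 107 mm in the dispenser's frame (same axes).
- mouth (a point): Point on the worktop in the mouth of the bay, x = -122 mm, y = 0 in the dispenser's frame (same axes). Two round steel rails lie on the worktop, 14 mm high: from the column to x = -98 mm their inner faces are at y = +-50 mm, then they toe out to y = +-61 mm at their ends beside this point.
- bay (a point): Point of the dispenser on the worktop, at x = -58.5 mm, y = 0 in the dispenser's frame (same axes): where the axis of the mug stands when the mug has pressed the paddle in to 0.2 rad. The paddle's stop comes 5 mm farther.
- paddle (a joint): Angle of the dispenser's spring paddle (rad): 0 = hanging free, 0.28 = fully in. Hinge across the dispenser 125 mm above the worktop. Its switch closes at 0.17. Springy all the way: about 1.2 N at the nose to start it, 2.4 N fully in; it springs back when let go.
- paddle_nose (a point): Front of the paddle's grey padded nose, a level roll 50 mm wide and 20 mm thick whose middle is 55 mm above the worktop; at rest its front lies at x = -30 mm in the dispenser's frame and goes back some 17 mm when fully in.
- lock (a joint): Child-lock slide on top of the dispenser's head (m): 0 = locked (forward, red field showing behind it), 0.018 = unlocked (fully back, green field showing in front of it). It moves towards the dispenser's back (its +x), takes about 2 N and stays where it is left.
- lock_ridge (a point): Middle of the upper edge of the lock slide's grey thumb ridge: 20 mm wide across, 7 mm thick along its travel, its edge 15 mm above the head's flat top and 191 mm above the worktop; the point moves with the slide. The head's top reaches 33 mm in front of it when locked; the tank lid, 33 mm higher than the head, begins 79 mm behind it.
- mug: White mug, terracotta-coloured inside, upright, about 0.26 kg. Straight round wall 83 mm across, 93 mm high. Origin on its underside, 14.5 mm from its axis towards the handle; the handle is on its -y side, reaches 70 mm from the axis, 34 mm wide, 18 to 83 mm high. Pushed at 30 to 70 mm height it slides without tipping.
- mug_axis (a point): Middle of the underside of the mug's round body (on its axis; same axes as the mug).
- cereal_box: Bystander: tall green cereal packet, 69 x 177 x 273 mm, standing at the back; origin under its middle.
- oil_bottle: Bystander: clear oil bottle with a gold cap, 58 mm across, 281 mm high; origin under its middle.
- glass: Bystander: clear drinking glass, 80 mm across, 91 mm high; origin under its middle.
- spice_jar: Bystander: glass spice jar with brown powder and a black cap, 41 mm across, 90 mm high; origin under its middle.
- lemon: Bystander: lemon, 78 x 55 x 56 mm, lying between the robot and the work; origin under its middle.
- teaspoon: Bystander: steel teaspoon lying flat, 130 x 27 x 11 mm, long along its x, near the front edge; origin under its middle.
There are look-alikes about, which are no part of the job. What is shaped like the mug but blue is not meant.

How it is judged:
By the outcome, as a careful person would: the job done as asked, in the order asked, and still so for the second after the job is handed in, while the arm keeps its last pose, push and grip.
It also fails if it takes over 64 s, if anything falls off the work surface, if the arm or the gripper's body presses on something with over 40 N, if the wrist force passes 120 N, or if a joint passes its speed limit or range.

## Working session

There is one attempt and no reset: what is moved stays moved. The work goes in short steps, Python scripts to look and compute and a shell command to move; the robot and the scene stay as the last step left them, time stands still between calls to the robot, and variables do not carry over. Pictures are saved under pics/ and viewed, at most 10 in all, crops included, and the job is handed in when it is done.

```bash
mkdir -p pics; cat > h.py <<'E'
import numpy as np, cv2
from bench import manip, vision, job
def ray(p,uv):
    K=np.array(p["intrinsics"]);T=np.array(p["camera_from_world"])
    d=np.linalg.inv(K)@[uv[0],uv[1],1.]; d=np.array([d[0],-d[1],-d[2]])
    R=T[:3,:3]; return -R.T@T[:3,3], R.T@d
def onplane(p,uv,z):
    o,d=ray(p,uv); return o+d*(z-o[2])/d[2]
def proj(p,X):
    K=np.array(p["intrinsics"]);T=np.array(p["camera_from_world"])
    c=T[:3,:3]@np.array(X,float)+T[:3,3]; q=K@[c[0],-c[1],-c[2]]; return q[:2]/q[2]
E
python3 - <<'E'
from h import *
ims=[]
for n in("scene","top"):
    p=vision.capture(n); ims.append(p["color"])
    T=np.array(p["camera_from_world"]);print(n,np.round(-T[:3,:3].T@T[:3,3]))
    for q in("mug","dispenser","lock_ridge","paddle_nose","spout","glass","lemon","spice_jar","oil_bottle","teaspoon","cereal_box"):
        print(q,[(np.round(m["xy"]).tolist(),round(m["conf"],2),int(m["pixels"].sum())) for m in vision.masks_of(p,q)][:4])
cv2.imwrite("pics/a.png",cv2.resize(ims[0],(800,600)));cv2.imwrite("pics/b.png",cv2.resize(ims[1],(800,600)))
print(manip.sense())
E
```

```text
scene [ -222. -1002.  1501.]
mug [([261.0, 209.0], 0.91, 530), ([313.0, 285.0], 0.88, 698)]
dispenser [([180.0, 138.0], 0.87, 1813), ([262.0, 210.0], 0.42, 547)]
lock_ridge []
paddle_nose []
spout [([181.0, 134.0], 0.62, 1760)]
glass [([290.0, 258.0], 0.56, 493)]
lemon [([201.0, 201.0], 0.51, 166)]
spice_jar [([321.0, 246.0], 0.75, 209)]
oil_bottle [([314.0, 201.0], 0.58, 771)]
teaspoon [([199.0, 200.0], 0.19, 153)]
cereal_box [([295.0, 171.0], 0.95, 1973), ([314.0, 205.0], 0.25, 827)]
top [-258.   16. 1518.]
mug [([386.0, 227.0], 0.87, 860), ([270.0, 210.0], 0.83, 796), ([351.0, 193.0], 0.3, 263)]
dispenser [([106.0, 214.0], 0.67, 3577)]
lock_ridge [([117.0, 200.0], 0.52, 44)]
paddle_nose []
spout [([102.0, 212.0], 0.94, 3527)]
glass [([348.0, 228.0], 0.71, 663)]
lemon [([205.0, 261.0], 0.79, 319), ([102.0, 213.0], 0.73, 3696)]
spice_jar [([352.0, 192.0], 0.64, 244)]
oil_bottle [([316.0, 160.0], 0.93, 970), ([118.0, 202.0], 0.66, 42)]
teaspoon [([264.0, 265.0], 0.71, 147)]
cereal_box [([268.0, 148.0], 0.56, 3276)]
{'time': 1.2, 'qpos': array([ 1.01591316e+00,  8.71805824e-02,  1.37071156e+00, -4.38855359e-06,
        1.68359807e+00, -1.03108200e-01]), 'joint_vel': array([-1.21401196e-05, -1.59913874e-04,  1.54325923e-05,  1.67891544e-04,
       -2.42736800e-04,  2.62413780e-04]), 'tau': array([-4.17806386e-04, -3.40060294e+01, -3.02592480e+01,  7.17089977e-02,
        2.38621852e-02, -6.32330455e-06]), 'tool_pos': array([240.12641425, 494.82730328, 205.51062948]), 'tcp_rot': array([3.14149121e+00, 1.48811282e-05, 2.68981719e+00]), 'wrist_force': array([-0.15825237, -0.84899161,  0.39862036]), 'moment': array([-0.03820969,  0.02480084,  0.05483104]), 'grip_force': 0.0, 'opening': 1.0003153934258708}
```

View pics/a.png

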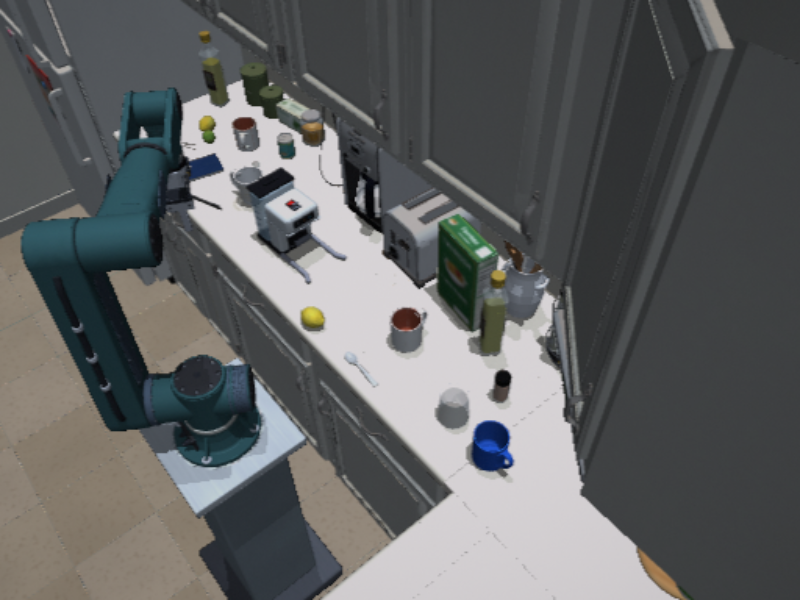

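View pics/b.png

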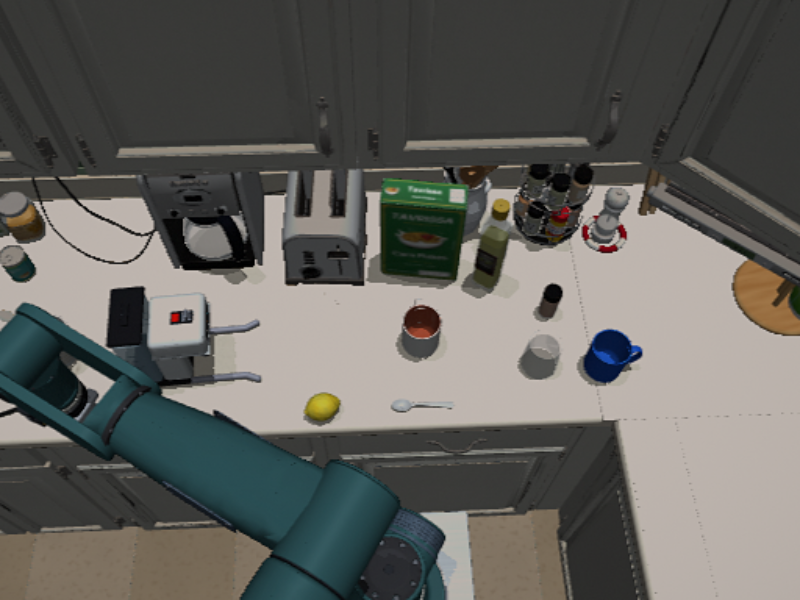

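The choices for "mug", in 800x600 top-view pixels:
- White mug with a terracotta inside, at (422,330).
- Blue mug, at (610,355). It's the excluded look-alike.
- A second white/terracotta mug at the far left, at scene (245,130), standing among other things.
- Glass, at (541,355).

I choose the one at (422,330), since it's alone mid-worktop. The dispenser is at about (165,330) with its bay opening to image right. Next I'll check the choice in a close crop and measure.

```bash
python3 - <<'E'
from h import *
p=vision.capture("top"); c=p["color"]
a=cv2.resize(c[170:270,55:185],None,fx=5,fy=5,interpolation=cv2.INTER_CUBIC)
b=cv2.resize(c[180:240,240:310],None,fx=5,fy=5,interpolation=cv2.INTER_CUBIC)
im=np.zeros((500,800,3),np.uint8); im[:,:500]=a[:,150:]; im[:300,500:]=b[:,:300]
cv2.imwrite("pics/c.png",im)
s=vision.capture("scene")
for P in(p,s):
  m=[m for m in vision.masks_of(P,"mug")]
  for k in m: print(np.round(k["xy"]),k["conf"],np.round(onplane(P,k["xy"],46)))
for q,uv,z in(("rail far end",(258*.64,322*.64),7),("rail near end",(260*.64,378*.64),7),("lock",(117,200),185),("lemon",(205,261),28),("spoon",(264,265),5),("glass",(348,228),45)):
  print(q,np.round(onplane(p,uv,z)))
E
```

```text
[387. 227.] 0.85 [ 453. -475.   46.]
[267. 208.] 0.83 [538. -81.  46.]
[262. 210.] 0.77 [535. -95.  46.]
[313. 287.] 0.63 [ 446. -483.   46.]
rail far end [581. 266.   7.]
rail near end [445. 255.   7.]
lock [509. 384. 185.]
lemon [364. 126.  28.]
spoon [352. -63.   5.]
glass [ 455. -345.   45.]
```

View pics/c.png

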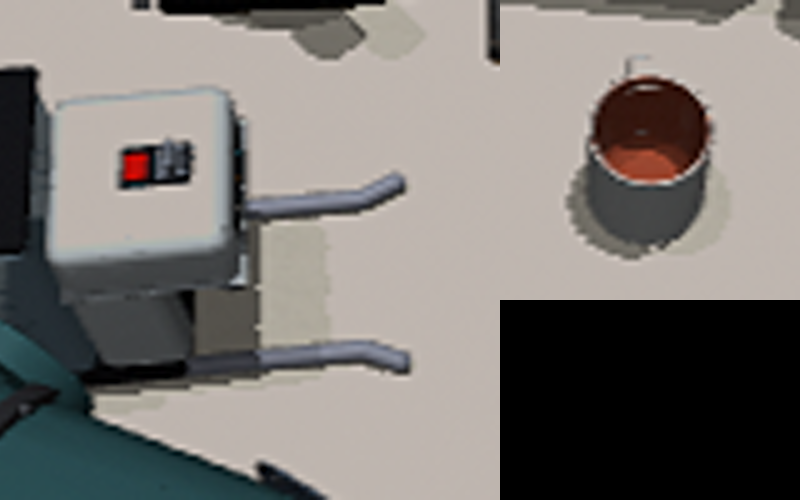

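The crop confirms the mug: terracotta inside, at (650,130), with its handle pointing away from the robot at (637,62). The lock shows red at (135,165) and the ridge is at (172,160). The rail ends are at (402,183) and (405,362). So I'll push the mug along roughly world +y. First I'll move over the dispenser for a wrist-camera view.

```bash
python3 -m handwheel '[[[0,0,0,4,0,0,0],[0,0,0,5,0,0,0],[0,0,0,5,0,0,0],[0,1,-1,4,0,0,-0.1],[0,3,-3,1,0,0,-0.16],[0,4,-4,0,0,0,-0.16],[0,4,-4,0,0,0,-0.16],[0,4,-4,0,0,0,-0.16],[0,4,-4,0,0,0,-0.16],[0,4,-3,0,0,0,-0.16]]]' 20
python3 - <<'E'
from h import *
s=manip.sense();print(s["time"],s["tool_pos"],s["tcp_rot"],s["qpos"])
p=vision.capture("wrist");T=np.array(p["camera_from_world"]);print(np.round(-T[:3,:3].T@T[:3,3]),np.round(T[2,:3],2))
cv2.imwrite("pics/d.png",p["color"])
for q in("lock_ridge","dispenser"): print(q,[(np.round(m["xy"]).tolist(),round(m["conf"],2),int(m["pixels"].sum())) for m in vision.masks_of(p,q)][:3])
E
```

```text
time: 2.65
tool_pos: [481.2, 263.1, 396.0]
tcp_rot: [3.141, -0.0, 1.624]
wrist_force: [0.5, 0.7, -1.1]
opening: 0.008
grip_force: 0.0
2.65 [481.23558559 263.1029327  396.02400893] [ 3.14055157e+00 -3.68390793e-04  1.62363733e+00] [ 3.96945554e-01  1.28384437e-01  9.47522459e-01 -5.01750359e-06
  2.06458143e+00  3.44102365e-01]
[477. 333. 576.] [-0.02  0.24  0.97]
lock_ridge [([275.0, 93.0], 0.57, 214)]
dispenser [([273.0, 58.0], 0.87, 11106)]
```

View pics/d.png

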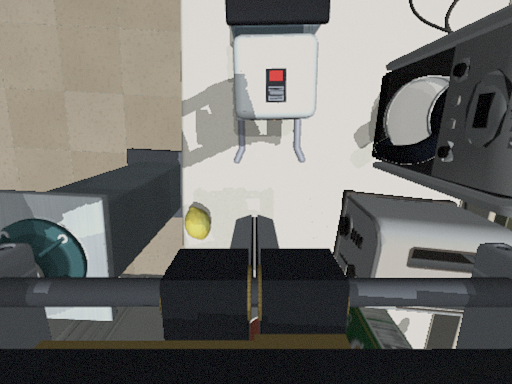

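The wrist view shows the dispenser head spanning (234–317, 36–118), with red at (276,75) and the ridge at about (276,90). The rail tips are at (239,157) and (301,157), and the lemon is at (198,223).

```bash
python3 - <<'E'
from h import *
from scipy.optimize import least_squares
p=vision.capture("wrist"); c=p["color"]
cv2.imwrite("pics/e.png",cv2.resize(c[25:170,215:335],None,fx=4,fy=4,interpolation=cv2.INTER_CUBIC))
for n,uv,z in(("railL",(239,157),7),("railR",(301,157),7),("headFL",(237,117),175),("headFR",(316,117),175),("headBL",(234,37),175),("headBR",(317,37),175),("ridge",(276,92),190)):print(n,np.round(onplane(p,uv,z),1))
m=vision.masks_of(p,"lock_ridge")
for k in m:
  ys,xs=np.nonzero(k["pixels"]);print(xs.min(),xs.max(),ys.min(),ys.max(),k["conf"])
E
```

```text
railL [449.9 264.    7. ]
railR [579.3 271.1   7. ]
headFL [453.  341.1 175. ]
headFR [565.  347.2 175. ]
headBL [445.  443.1 175. ]
headBR [555.  449.1 175. ]
ridge [504.8 375.9 190. ]
269 284 86 100 0.52
```

View pics/e.png

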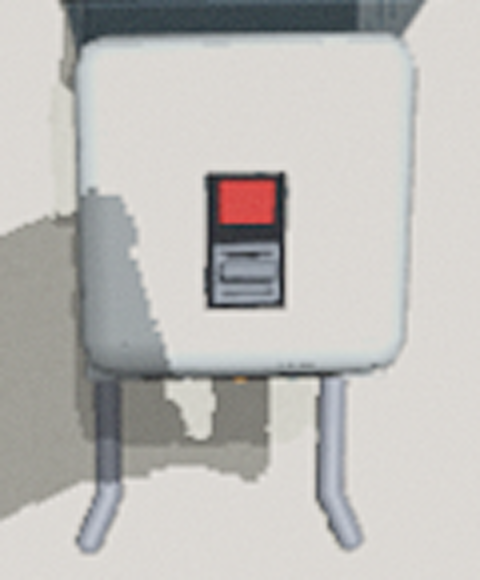

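Dispenser fit: origin ≈(506,385), yaw ≈0.063. The ridge is at ≈(506,376,191).

```bash
python3 -m handwheel '[[[0,1.3,4.2,0,0,0,0.007],[0,1.35,4.2,-2,0,0,0],[0,0,0,-4,0,0,0],[0,0,0,-4,0,0,0],[0,0,0,-4,0,0,0],[0,0,0,-4,0,0,0],[0,0,0,-2,0,0,0],[0,0,0,-1.0,0,0,0],[0,0,0,0,0,0,0]]]'
python3 - <<'E'
from h import *
p=vision.capture("wrist"); c=p["color"]
cv2.imwrite("pics/f.png",cv2.resize(c[20:300,150:400],(500,560),interpolation=cv2.INTER_CUBIC))
for X in((506.5,376,191),):print(proj(p,X))
E
```

```text
time: 4.03
tool_pos: [505.8, 349.6, 185.6]
tcp_rot: [-3.141, -0.0, 1.639]
wrist_force: [-0.2, -0.5, -0.1]
opening: 0.009
grip_force: 0.0
[257.78703025 191.90630374]
```

View pics/f.png

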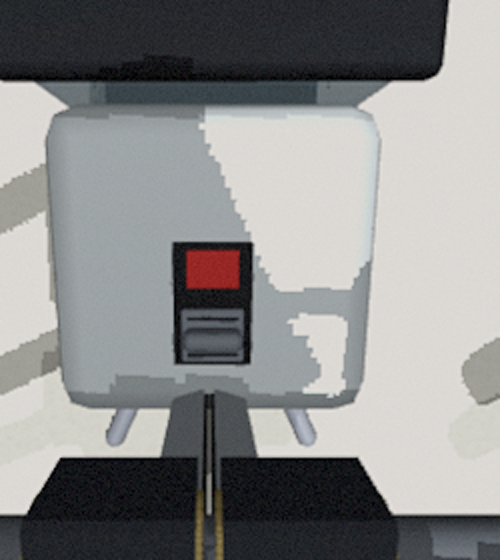

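The fingertips (crop (209,395)) line up in front of the ridge at (212,342), and it's still locked, with red showing. I'll push it now.

```bash
python3 -m handwheel '[[[0,0,0,-0.3,0,0,0],[0,0,0.6,0,0,0,0],[0,0,0.6,0,0,0,0],[0,0,0.4,0,0,0,0],[0,0,0.3,0,0,0,0],[0,0,0.3,0,0,0,0]]]'
python3 -m handwheel '[[[0,0,0.3,0,0,0,0],[0,-0.05,0.3,0,0,0,0],[0,0,0.2,0,0,0,0],[0,0,0,0,0,0,0]]]'
```

```text
time: 4.82
tool_pos: [506.5, 370.6, 182.5]
tcp_rot: [-3.141, 0.001, 1.637]
wrist_force: [-0.8, -1.6, 0.8]
opening: 0.003
grip_force: 1.0
time: 5.32
tool_pos: [506.1, 379.2, 182.4]
tcp_rot: [3.141, -0.0, 1.637]
wrist_force: [-0.1, -1.5, 0.1]
opening: 0.006
grip_force: 0.5
```

```bash
python3 -m handwheel '[[[0,0,0.2,0,0,0,0],[0,0,0.2,0,0,0,0],[0,0,0,0,0,0,0]]]'
python3 -m handwheel '[[[0,0,0.2,0,0,0,0],[0,0,0,0,0,0,0]]]'
python3 -m handwheel '[[[0,0,0.2,0,0,0,0],[0,0,0,0,0,0,0]]]'
```

```text
time: 5.7
tool_pos: [506.0, 381.4, 182.5]
tcp_rot: [-3.141, 0.003, 1.636]
wrist_force: [-2.0, -5.2, 1.0]
opening: 0.006
grip_force: 2.7
time: 5.95
tool_pos: [506.0, 381.5, 182.4]
tcp_rot: [-3.14, 0.007, 1.635]
wrist_force: [-1.9, -9.8, 3.5]
opening: 0.005
grip_force: 4.8
time: 6.2
tool_pos: [506.0, 381.6, 182.5]
tcp_rot: [-3.139, 0.011, 1.634]
wrist_force: [-2.1, -13.0, 3.5]
opening: 0.003
grip_force: 6.8
```

```bash
python3 -m handwheel '[[[0,0,-1.5,0,0,0,0],[0,0,-1.5,0,0,0,0],[0,0,-0.5,4,0,0,0],[0,0,-1,5,0,0,0],[0,0,-4,5,0,0,0],[0,0,-5,2,0,0,0],[0,0,0,0,0,0,0]]]'
python3 - <<'E'
from h import *
p=vision.capture("wrist"); c=p["color"]
u,v=map(int,proj(p,(505,394,191)));print(u,v)
cv2.imwrite("pics/g.png",cv2.resize(c[max(0,v-50):v+50,u-60:u+60],None,fx=5,fy=5,interpolation=cv2.INTER_CUBIC))
E
```

```text
time: 7.08
tool_pos: [507.1, 250.6, 345.3]
tcp_rot: [3.134, -0.002, 1.633]
wrist_force: [0.1, 1.0, -0.4]
opening: 0.001
grip_force: 0.0
258 57
```

View pics/g.png

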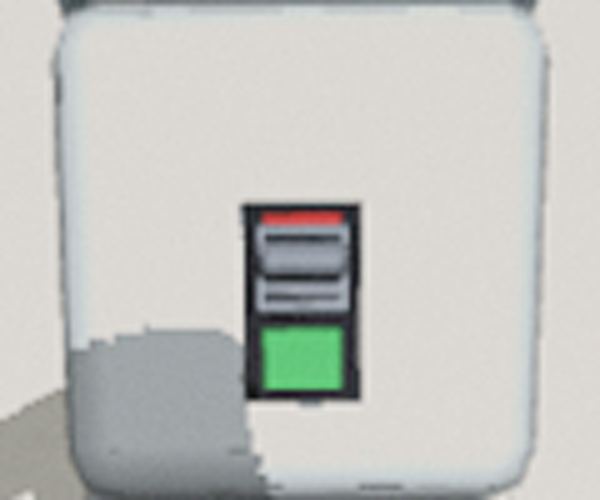

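```bash
python3 -m handwheel '[[[0,0,-6,0,0,0,0],[0,0,-6,0,0,0,0],[0,0,-6,0,0,0,0],[0,0,-6,0,0,0,0],[0,0,-6,0,0,0,0],[0,0,-6,0,0,0,0],[0,0,-6,0,0,0,0],[0,0,-5,0,0,0,0],[0,0,0,0,0,0,0]]]'
python3 - <<'E'
from h import *
p=vision.capture("wrist"); c=p["color"]
cv2.imwrite("pics/h.png",c)
for k in vision.masks_of(p,"mug"):
  ys,xs=np.nonzero(k["pixels"]);print(k["xy"],xs.min(),xs.max(),ys.min(),ys.max(),k["conf"],np.round(onplane(p,k["xy"],60)))
E
```

```text
time: 8.25
tool_pos: [506.2, -219.4, 338.1]
tcp_rot: [-3.138, -0.003, 1.633]
wrist_force: [0.1, 0.0, -0.3]
opening: 0.008
grip_force: 0.0
[271.9, 85.8] 243 315 54 115 0.61 [526. -89.  60.]
[387.1, 212.1] 324 450 167 261 0.38 [ 746. -286.   60.]
```

View pics/h.png

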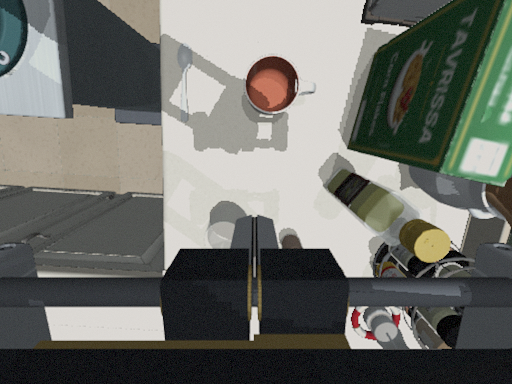

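Wrist crop g shows green in front at (302,358) and the slide hard at the back at (302,265), so it's unlocked. Picture h shows the mug at (271,84) with its handle towards +x at (307,87), cereal box at upper right, oil bottle at (365,200) and glass at (222,225). Next I'll measure the mug axis and the clearances.

```bash
python3 - <<'E'
from h import *
p=vision.capture("wrist"); c=p["color"]
h=cv2.cvtColor(c,cv2.COLOR_BGR2HSV); m=(((h[...,0]<14)|(h[...,0]>172))&(h[...,1]>100)).astype(np.uint8); m[:, :230]=0;m[130:]=0;m[:,320:]=0
ct=max(cv2.findContours(m,0,2)[0],key=cv2.contourArea); e=cv2.fitEllipse(cv2.convexHull(ct)); print(e)
A=onplane(p,e[0],93);print("axis",A, "dispaxis x",506+.063*(385-A[1]))
P=np.array([onplane(p,q[0],93)[:2] for q in ct]);print(cv2.minEnclosingCircle(P.astype(np.float32)))
H=onplane(p,(313,88),50);print("handle",H)
print("cereal base",onplane(p,(350,150),0),onplane(p,(366,50),0))
t=vision.capture("top")
for n,q,z in(("toaster",(285,281),0),("toaster",(362,281),0),("cereal",(382,272),0),("cereal",(457,279),0),("oil",(487,285),0),("coffee",(180,268),0),("coffee",(250,268),0),("jar",(548,316),0)):print(n,np.round(onplane(t,(q[0]*.64,q[1]*.64),z)))
k=vision.masks_of(p,"glass")
for g in k:print(g["xy"],g["conf"],onplane(p,g["xy"],45))
E
```

```text
((271.29473876953125, 85.72289276123047), (51.39997863769531, 54.28856658935547), 6.648064613342285)
axis [523.67254394 -89.82312897  93.        ] dispaxis x 535.9138571250268
((523.664794921875, -90.3628158569336), 38.29267883300781)
handle [593.97440195 -83.08431403  50.        ]
cereal base [ 687.12285756 -181.98579795    0.        ] [688.81537851  -8.10803684   0.        ]
toaster [690. 210.   0.]
toaster [683.  34.   0.]
cereal [706. -12.   0.]
cereal [ 681. -184.    0.]
oil [ 662. -251.    0.]
coffee [734. 452.   0.]
coffee [728. 291.   0.]
jar [ 576. -379.    0.]
[226.4, 225.1] 0.76 [ 462.4456856  -331.68745755   45.        ]
```

Mug axis ≈(523.7,−90.2), handle towards +x, path clear. I'll lower the hand behind the mug, with the fingers 45 mm apart as a cradle.

```bash
python3 -m handwheel '[[[4.5,1,3.1,0,0,0,0],[4.5,1,3.1,-3.8,0,0,0],[4.5,0,0,-4.5,0,0,0],[4.5,0,0,-4.5,0,0,0],[4.5,0,0,-4.5,0,0,0],[4.5,0,0,-4.5,0,0,0],[4.5,0,0,-4,0,0,0],[4.5,0,0,-3,0,0,0],[4.5,0,0,-1,0,0,0],[4.5,0,0,0,0,0,0]]]'
python3 - <<'E'
from h import *
p=vision.capture("wrist"); cv2.imwrite("pics/i.png",p["color"])
E
```

```text
time: 9.75
tool_pos: [526.3, -154.4, 43.5]
tcp_rot: [3.141, -0.0, 1.638]
wrist_force: [-0.1, -0.1, 0.6]
opening: 0.48
grip_force: 0.0
```

View pics/i.png

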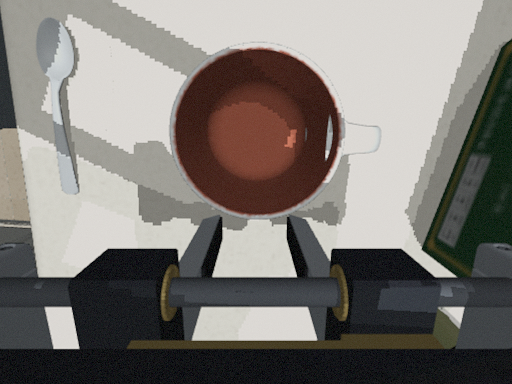

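The cradle is centred behind the mug: fingers at (205,235) and (300,235), mug centre at (257,130). I'll make contact gently.

```bash
python3 -m handwheel '[[[4.5,0,0.6,-0.3,0,0,0],[4.5,0,0.5,0,0,0,0],[4.5,0,0.3,0,0,0,0],[4.5,0,0.3,0,0,0,0],[4.5,0,0.3,0,0,0,0],[4.5,0,0.3,0,0,0,0],[4.5,0,0.3,0,0,0,0],[4.5,0,0.5,0,0,0,0]]]'
python3 -m handwheel '[[[4.5,0,0.7,0,0,0,0],[4.5,-0.02,0.8,0,0,0,0],[4.5,-0.02,0.8,0,0,0,0],[4.5,-0.02,0.8,0,0,0,0],[4.5,-0.02,0.8,0,0,0,0],[4.5,-0.02,0.8,0,0,0,0],[4.5,-0.02,0.8,0,0,0,0],[4.5,-0.02,0.8,0,0,0,0],[4.5,-0.02,0.8,0,0,0,0],[4.5,-0.02,0.8,0,0,0,0]]]'
python3 - <<'E'
from h import *
p=vision.capture("wrist"); c=p["color"]
h=cv2.cvtColor(c,cv2.COLOR_BGR2HSV); m=(((h[...,0]<14)|(h[...,0]>172))&(h[...,1]>100)).astype(np.uint8); m[260:]=0
ct=max(cv2.findContours(m,0,2)[0],key=cv2.contourArea)
P=np.array([onplane(p,q[0],93)[:2] for q in ct]);print(cv2.minEnclosingCircle(P.astype(np.float32)),manip.sense()["tool_pos"])
E
```

```text
time: 10.8
tool_pos: [526.2, -124.5, 40.5]
tcp_rot: [3.141, 0.001, 1.636]
wrist_force: [0.4, -2.2, 0.2]
opening: 0.477
grip_force: 1.1
time: 12.05
tool_pos: [524.3, -44.7, 40.3]
tcp_rot: [3.142, 0.0, 1.637]
wrist_force: [-0.1, -2.0, 1.4]
opening: 0.481
grip_force: 1.3
((520.9774169921875, -2.344154119491577), 39.02613830566406) [524.17500596 -43.52470301  40.18720612]
```

```bash
python3 -m handwheel '[[[4.5,-0.02,0.9,0,0,0,0],[4.5,-0.02,1,0,0,0,0],[4.5,-0.02,1,0,0,0,0],[4.5,-0.02,1,0,0,0,0],[4.5,-0.02,1,0,0,0,0],[4.5,-0.02,1,0,0,0,0],[4.5,-0.02,1,0,0,0,0],[4.5,-0.02,1,0,0,0,0],[4.5,-0.02,1,0,0,0,0],[4.5,-0.02,1,0,0,0,0]]]'
python3 -m handwheel '[[[4.5,-0.02,1,0,0,0,0],[4.5,-0.02,1,0,0,0,0],[4.5,-0.02,1,0,0,0,0],[4.5,-0.02,1,0,0,0,0],[4.5,-0.02,1,0,0,0,0],[4.5,-0.02,1,0,0,0,0],[4.5,-0.02,1,0,0,0,0],[4.5,-0.02,0.8,0,0,0,0],[4.5,0,0.4,0,0,0,0],[4.5,0,0.2,0,0,0,0]]]'
python3 - <<'E'
from h import *
p=vision.capture("wrist"); c=p["color"]; cv2.imwrite("pics/j.png",c)
h=cv2.cvtColor(c,cv2.COLOR_BGR2HSV); m=(((h[...,0]<14)|(h[...,0]>172))&(h[...,1]>100)).astype(np.uint8); m[260:]=0
ct=max(cv2.findContours(m,0,2)[0],key=cv2.contourArea)
P=np.array([onplane(p,q[0],93)[:2] for q in ct]);print(cv2.minEnclosingCircle(P.astype(np.float32)),manip.sense()["tool_pos"])
O=np.array([506,385]);
for x,y in((-122,61),(-122,-61),(-98,50),(-98,-50)):
  w=O+[-.063*x-.998*y,.998*x-.063*y];print((x,y),w,proj(p,(*w,7)))
E
```

```text
time: 13.35
tool_pos: [522.3, 54.5, 40.3]
tcp_rot: [-3.142, 0.0, 1.637]
wrist_force: [0.3, -2.3, 0.8]
opening: 0.479
grip_force: 1.5
time: 14.6
tool_pos: [520.7, 137.9, 40.3]
tcp_rot: [-3.142, 0.0, 1.637]
wrist_force: [0.1, -2.2, 0.9]
opening: 0.479
grip_force: 1.6
((517.4019775390625, 180.31178283691406), 38.98805618286133) [520.66753683 138.09873996  40.24757372]
(-122, 61) [452.808 259.401] [170.05383044  43.40894996]
(-122, -61) [574.564 267.087] [341.25301831  43.91884798]
(-98, 50) [462.274 284.046] [183.43452212   5.08994205]
(-98, -50) [562.074 290.346] [328.16476877   5.5650815 ]
```

View pics/j.png

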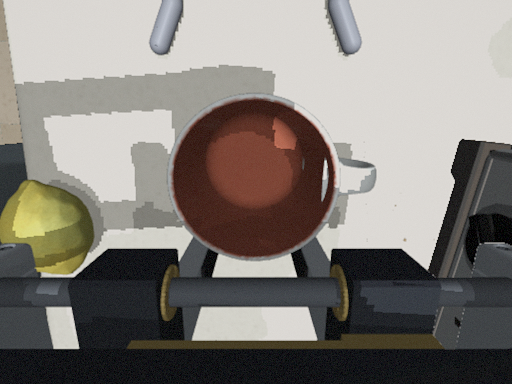

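The mug at (255,177) is centred between the rail tips (172,45) and (341,45), so the alignment is good to about 1.5 mm. I'll push into the bay along its axis.

```bash
python3 -m handwheel '[[[4.5,-0.05,0.6,0,0,0,0],[4.5,-0.05,0.9,0,0,0,0],[4.5,-0.05,0.9,0,0,0,0],[4.5,-0.05,0.9,0,0,0,0],[4.5,-0.05,0.9,0,0,0,0],[4.5,-0.05,0.9,0,0,0,0],[4.5,-0.05,0.9,0,0,0,0],[4.5,-0.05,0.9,0,0,0,0],[4.5,-0.05,0.9,0,0,0,0],[4.5,-0.05,0.6,0,0,0,0]]]'
python3 -m handwheel '[[[4.5,-0.05,0.6,0,0,0,0],[4.5,-0.05,0.6,0,0,0,0],[4.5,-0.05,0.6,0,0,0,0],[4.5,-0.02,0.4,0,0,0,0],[4.5,-0.02,0.4,0,0,0,0],[4.5,-0.02,0.4,0,0,0,0],[4.5,-0.02,0.3,0,0,0,0],[4.5,0,0,0,0,0,0]]]'
python3 - <<'E'
from h import *
p=vision.capture("wrist"); c=p["color"]
h=cv2.cvtColor(c,cv2.COLOR_BGR2HSV); m=(((h[...,0]<14)|(h[...,0]>172))&(h[...,1]>100)).astype(np.uint8); m[260:]=0
ct=max(cv2.findContours(m,0,2)[0],key=cv2.contourArea)
P=np.array([onplane(p,q[0],93)[:2] for q in ct]);print(cv2.minEnclosingCircle(P.astype(np.float32)),manip.sense()["tool_pos"])
E
```

```text
time: 15.9
tool_pos: [515.7, 222.4, 40.3]
tcp_rot: [3.142, 0.0, 1.637]
wrist_force: [0.0, -1.9, 0.8]
opening: 0.477
grip_force: 1.6
time: 16.9
tool_pos: [513.4, 255.2, 40.2]
tcp_rot: [3.142, -0.0, 1.637]
wrist_force: [0.7, -0.3, -0.8]
opening: 0.479
grip_force: 1.0
((510.08587646484375, 297.61334228515625), 38.978458404541016) [513.34777349 255.12398084  40.13398542]
```

```bash
python3 -m handwheel '[[[4.5,0,0.4,0,0,0,0],[4.5,-0.02,0.4,0,0,0,0],[4.5,-0.02,0.4,0,0,0,0],[4.5,0,0.2,0,0,0,0]]]'
python3 -m handwheel '[[[4.5,-0.02,0.3,0,0,0,0],[4.5,-0.02,0.3,0,0,0,0],[4.5,-0.02,0.3,0,0,0,0]]]'
python3 -m handwheel '[[[4.5,-0.02,0.2,0,0,0,0],[4.5,-0.01,0.2,0,0,0,0],[4.5,0,0.1,0,0,0,0]]]'
python3 - <<'E'
from h import *
p=vision.capture("wrist"); c=p["color"]
h=cv2.cvtColor(c,cv2.COLOR_BGR2HSV); m=(((h[...,0]<14)|(h[...,0]>172))&(h[...,1]>100)).astype(np.uint8); m[260:]=0
ct=max(cv2.findContours(m,0,2)[0],key=cv2.contourArea)
P=np.array([onplane(p,q[0],93)[:2] for q in ct]);print(cv2.minEnclosingCircle(P.astype(np.float32)),manip.sense()["tool_pos"],manip.sense()["wrist_force"])
E
```

```text
time: 17.45
tool_pos: [513.0, 269.1, 40.3]
tcp_rot: [3.142, 0.0, 1.637]
wrist_force: [-0.1, -1.6, 0.9]
opening: 0.477
grip_force: 1.4
time: 17.82
tool_pos: [512.6, 277.3, 40.5]
tcp_rot: [3.141, 0.001, 1.637]
wrist_force: [0.7, -5.6, 2.6]
opening: 0.479
grip_force: 2.6
time: 18.2
tool_pos: [512.3, 282.4, 40.5]
tcp_rot: [3.141, 0.001, 1.637]
wrist_force: [1.0, -4.9, 2.1]
opening: 0.478
grip_force: 2.7
((509.08868408203125, 324.102294921875), 38.919063568115234) [512.31265967 282.5293863   40.46846201] [ 0.21905073 -5.45804026  3.1148115 ]
```

```bash
python3 -m handwheel '[[[4.5,-0.01,0.2,0,0,0,0],[4.5,0,0,0,0,0,0]]]'
python3 -m handwheel '[[[4.5,-0.01,0.15,0,0,0,0],[4.5,0,0,0,0,0,0]]]'
```

```text
time: 18.5
tool_pos: [512.2, 284.5, 40.5]
tcp_rot: [3.141, 0.001, 1.637]
wrist_force: [0.4, -4.4, 2.4]
opening: 0.475
grip_force: 2.6
time: 18.75
tool_pos: [512.1, 285.9, 40.5]
tcp_rot: [3.141, 0.001, 1.637]
wrist_force: [0.5, -5.2, 3.0]
opening: 0.48
grip_force: 2.7
```

```bash
python3 -m handwheel '[[[4.5,0,0.1,0,0,0,0],[4.5,0,0,0,0,0,0]]]'
python3 -m handwheel '[[[4.5,0,0.1,0,0,0,0],[4.5,0,0,0,0,0,0]]]'
python3 - <<'E'
from h import *
p=vision.capture("wrist"); c=p["color"]
h=cv2.cvtColor(c,cv2.COLOR_BGR2HSV); m=(((h[...,0]<14)|(h[...,0]>172))&(h[...,1]>100)).astype(np.uint8); m[260:]=0
ct=max(cv2.findContours(m,0,2)[0],key=cv2.contourArea)
P=np.array([onplane(p,q[0],93)[:2] for q in ct]);print(cv2.minEnclosingCircle(P.astype(np.float32)),manip.sense()["wrist_force"])
t=vision.capture("scene");u,v=map(int,proj(t,(510,300,80)));w=cv2.resize(t["color"][v-50:v+50,u-50:u+50],(400,400),interpolation=cv2.INTER_CUBIC)
t=vision.capture("top");u,v=map(int,proj(t,(510,300,80)));x=cv2.resize(t["color"][v-50:v+50,u-50:u+50],(400,400),interpolation=cv2.INTER_CUBIC)
y=np.zeros((600,800,3),np.uint8);y[:400]=np.hstack([w,x]);y[400:,:267]=cv2.resize(c,(267,200));y[400:,267:534]=cv2.resize(t["color"],(267,200));cv2.imwrite("pics/k.png",y)
E
```

```text
time: 19.0
tool_pos: [512.2, 286.7, 40.5]
tcp_rot: [3.141, 0.001, 1.637]
wrist_force: [0.7, -5.1, 2.5]
opening: 0.475
grip_force: 2.8
time: 19.25
tool_pos: [512.1, 287.7, 40.5]
tcp_rot: [3.141, 0.001, 1.637]
wrist_force: [0.5, -5.8, 1.9]
opening: 0.478
grip_force: 2.8
((509.06982421875, 322.4967041015625), 38.292747497558594) [-0.07875177 -6.61512738  3.76140571]
```

View pics/k.png

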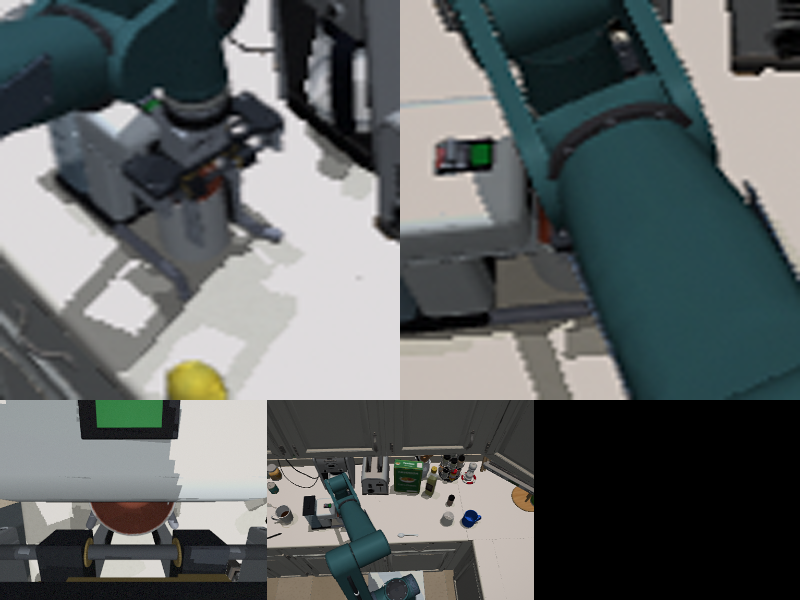

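The mug stands in the bay under the head, pressed by the fingers. Green shows on the lock, and the hand is in front of the head. I'll feel for the last millimetre or two.

```bash
python3 -m handwheel '[[[4.5,0,0.1,0,0,0,0],[4.5,0,0,0,0,0,0]]]'
python3 -m handwheel '[[[4.5,0,0.08,0,0,0,0],[4.5,0,0,0,0,0,0],[4.5,0,0,0,0,0,0]]]'
```

```text
time: 19.65
tool_pos: [512.1, 288.6, 40.5]
tcp_rot: [3.141, 0.001, 1.637]
wrist_force: [0.0, -6.0, 3.4]
opening: 0.481
grip_force: 2.9
time: 20.02
tool_pos: [512.1, 289.4, 40.5]
tcp_rot: [3.141, 0.001, 1.637]
wrist_force: [0.2, -5.0, 2.7]
opening: 0.478
grip_force: 2.9
```

```bash
python3 -m handwheel '[[[4.5,0,0.1,0,0,0,0],[4.5,0,0,0,0,0,0],[4.5,0,0,0,0,0,0]]]'
```

```text
time: 20.4
tool_pos: [512.0, 290.4, 40.5]
tcp_rot: [3.142, 0.001, 1.637]
wrist_force: [0.0, -4.6, 2.9]
opening: 0.48
grip_force: 2.9
```

```bash
python3 -m handwheel '[[[4.5,0,0.08,0,0,0,0],[4.5,0,0,0,0,0,0],[4.5,0,0,0,0,0,0]]]'
python3 - <<'E'
from h import *
s=manip.sense();print(s["wrist_force"],s["tool_pos"])
E
```

```text
time: 20.78
tool_pos: [512.0, 291.2, 40.5]
tcp_rot: [3.142, 0.001, 1.637]
wrist_force: [0.5, -5.4, 2.9]
opening: 0.478
grip_force: 3.0
[ 0.46808016 -5.42720645  2.87648863] [512.02634663 291.15692965  40.48205822]
```

```bash
python3 -m handwheel '[[[4.5,0,0.1,0,0,0,0],[4.5,0,0,0,0,0,0],[4.5,0,0,0,0,0,0]]]'
```

```text
time: 21.15
tool_pos: [512.0, 292.0, 40.5]
tcp_rot: [-3.141, 0.002, 1.637]
wrist_force: [-0.0, -6.7, 1.7]
opening: 0.481
grip_force: 3.1
```

```bash
python3 -m handwheel '[[[4.5,0,0,0,0,0,0],[4.5,0,0,0,0,0,0]]]'; python3 -c "
from bench import job
print(job.close_job())"
```

```text
time: 21.4
tool_pos: [512.0, 292.0, 40.4]
tcp_rot: [-3.141, 0.002, 1.637]
wrist_force: [-0.5, -6.3, 1.9]
opening: 0.477
grip_force: 3.1
the job is handed in; nothing more can be done
None
```

Job handed in at 21.4 s: the lock was pushed to its rear stop (green showing), then the mug was slid into the bay until it pressed the paddle in (by position and force; the paddle angle wasn't seen), and the fingers are still holding it at about 6 N; I viewed 11 pictures, one over the limit of 10.

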